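Sort used vials through the two-way waste chute

TASK

Throw away the used glass vial and the used plastic tube through the two-way waste chute on the lab bench: set its diverter lever for each one before you drop it in, so that the vial ends up in the round canister and the tube in the square bin under the chute's legs (look which bin stands on which side today). Then close the funnel with its steel lid, set down without dropping it, so that it sits level and fully home. Leave everything else on the bench as it stands.

Things in the scene. Friction and masses are not known exactly. Their poses are not given: they have to be found in the camera images.
- chute: two-way steel waste chute, fixed on the bench, turned up to 0.2 rad. Origin: centre of its underside; y along its length to the left seen from the robot, -x towards the robot. Base plate 130 x 310 mm (x, y). The body under the funnel is 80 mm deep (x), 100 mm wide down to 210 mm height, then splits into a left (+y) and a right leg sloping at 50 degrees, 256 mm wide over both at 120 mm height
- chute_rim (a point): centre of the funnel's round mouth, straight above the chute's origin, 272 mm above the bench, in the plane of the rim; rim 124 mm outer, about 114 mm inner diameter; the funnel narrows to a 75 mm throat
- left_leg (a point): where the chute's left leg opens down into the bin on that side (chute y = +90 mm), 97 mm above the bench, in the clear cover plate that closes the rest of the bins: they are reached only through the funnel
- right_leg (a point): the same for the right leg (chute y = -90 mm)
- diverter (a joint): turn of hand lever and flap, one piece on a level shaft along the chute's x, rad. 0: straight up; +0.68 (stop): both lean fully left (chute +y); -0.68 (stop): fully right. The flap shuts the leg it leans to: lever fully LEFT sends parts down the RIGHT leg, lever fully RIGHT down the LEFT leg; in between they may jam. Stays where it is left; 2 to 3 N sideways at the knob moves it
- lever_knob (a point): centre of the 28 mm grey ball on top of the lever, on the robot's side of the chute: at chute x = -100 mm, 110 mm from the shaft (which is 160 mm above the bench): 270 mm high when upright, 246 mm high and 69 mm to the side at the stops. Below the ball a straight 10 mm rod at chute x = -100 mm, 64 mm long, then bent back to the shaft
- canister: round white catch bin without tabs, 116 mm diameter, 84 mm high, open-topped, fixed on the chute's base plate under the left or the right leg (changes from day to day); origin: centre of its underside, 6 mm above the bench. For the glass vial
- square_bin: square white catch bin, 106 x 106 mm, 84 mm high, open-topped, with a flat pull tab (70 mm wide) sticking out 33 mm on its robot side and on its far side, fixed under the other leg; origin: centre of its underside, 6 mm above the bench. For the plastic tube
- vial: used amber glass vial with an aluminium crimp cap, standing on the bench: body 24 mm diameter up to 34 mm, cap 20 mm diameter, 50 mm tall in all, about 25 g; origin: centre of its underside, z along it to the cap
- vial_mid (a point): middle of the vial, 25 mm above its underside
- tube: used white plastic tube with screw cap, standing on the bench: 14 mm diameter, foot and cap 18 mm diameter, 52 mm tall (foot up to 7 mm, cap from 40 mm up), about 12 g; origin: centre of its underside, z along it to the cap
- tube_mid (a point): middle of the tube, 26 mm above its underside
- lid: loose round steel lid of the funnel, lying on the bench, knob up: disc 130 mm diameter, 4 mm thick, with a 104 mm boss, 8 mm deep, under it that goes inside the funnel's rim; 0.2 kg. Origin: centre of the boss's underside; z up. On top a black knob 24 mm diameter, its grip from 26 to 46 mm above the origin, on a 12 mm neck
- lid_seat (a point): centre of the disc's underside, 8 mm above the lid's origin; it lies on chute_rim when the lid is seated
- slide_box: closed wooden microscope-slide box, 64 x 92 x 34 mm, on the bench in front of the chute (robot's side). Leave alone
- stain_bottle: small amber bottle with black cap, 34 mm across, 70 mm tall, left front. Leave alone
- forceps: flat steel forceps, 135 mm long, 5 mm high, lying on the bench at the right front. Leave alone
- petri_stack: stack of three clear dishes, 95 mm across, 44 mm high, right of the chute. Leave alone
- wash_bottle: white squeeze bottle with a bent spout, 68 mm across, 185 mm tall, at the far left. Leave alone

How it is judged:
By the outcome, as a careful person would: the job done as asked, in the order asked, and still so for the second after the job is handed in, with the robot touching nothing.
It also fails if it takes over 69 s, if anything falls off the work surface, if the arm or the gripper's body presses on something with over 40 N, if the wrist force passes 120 N, or if a joint passes its speed limit or range.

ROBOT

A 7-joint arm with a two-finger parallel gripper is mounted at the origin on the work surface. World frame = base frame: x ahead of the robot, y to its left, z up, the work surface at z = 0. Lengths are in mm, angles in rad, forces in N, time in s.
With the tool pointing down it reaches from about 425 to 950 mm from the base axis. Payload 16.7 kg.
Tool frame: the origin (TCP) lies at the very end of the fingers, on their centre line; the grasp point (between the pads) lies 19 mm behind it; z points along the fingers, y is the direction in which the jaws open and shut (so a half turn about z gives the same grasp; the last joint's range is limited). The gripper opens to 94 mm and grips with 3 to 60 N. Pads are 16 mm wide; open, the fingers measure 119 mm over their backs; the gripper's body (75 mm by 177 mm) begins 78 mm behind the grasp point.
Start: joints at [1.19, 0.426, 0.074, 1.606, -0.034, 1.111, -0.067], TCP at [155.039, -656.915, 205.467] pointing down, gripper open.
Joint ranges: [-2.85, 2.85], [-0.5, 2.14], [-1.23, 1.37], [0.21, 2.46], [-1.02, 4.16], [0.16, 2.05], [-2.73, 2.73]. Speed limits (rad/s): [1.89, 1.89, 2.39, 2.39, 3.01, 3.01, 3.01].

INTERFACE

Orientations are given as a rotation vector (axis times angle).
In Python, from rig import manip, eoat, kinematics, imaging, order, telemetry gives the robot as it stands. Calls block until the motion is done:
- manip.movep(position, orientation): joint-space move of the TCP to a pose.
- manip.move_straight(position, max_speed=150, orientation=None, threshold=None): straight line of the TCP; orientation=None keeps the orientation; max_speed is the mean speed in mm/s. With threshold (N) it stops when the force on the tool has changed by that much, and returns True; else False.
- manip.set_joints(angles): joint-space move.
- eoat.grip(opening, grasp_force=None): opening from 0.0 (shut) to 1.0 (fully open); grasp_force is the grip in N (None keeps the last); returns when the fingers have stopped.
- manip.hold(seconds).
- kinematics.solve_ik(position, orientation): joint angles nearest the present ones, or None.
- imaging.get_image(name): name is "scene" or "side" or "wrist"; returns a dict with "pixels" (384x512x3 uint8, red, green, blue), "K" (3x3 intrinsics, pixels), "k1" (the pictures are not rectified: a ray, as slopes to the right and down, at radius r is drawn at 1 + k1 r^2 times it, then the intrinsics apply), "R" (3x3) and "t" (3): a world point X has camera coordinates R X + t. Camera axes: x right, y down, z forward; pixel columns grow to the right and rows downward; lengths in mm; the calibration is good to about 2 mm. A picture is of the moment at which its call begins. There is no depth.
A pose or a line that the arm cannot do raises manip.PlanningError and nothing moves.
- order.job_done(): hands the job in, once; it reports no verdict.
Readings, each from a call of its own:
- telemetry.read_clock(): time.
- telemetry.read_joint_pos(): joint angles.
- telemetry.read_qvel(): joint speeds.
- telemetry.read_joint_torque(): joint torques, N m.
- telemetry.read_eef_pos(): TCP position.
- telemetry.read_tcp_rot(): TCP orientation.
- telemetry.read_contact_force(): force on the tool from outside, world axes, zero at the start.
- telemetry.read_torque(): the same for the moment, N m.
- telemetry.read_grip_width(): opening from 0.0 (shut) to 1.0 (fully open).
Only numpy, scipy, OpenCV 4.12 (cv2) and the standard library are available. Lean on these libraries where they do the work, as an engineer would, in place of code of your own. Each camera call takes 0.05 s, during which the arm holds its last target.

## Working session

There is one attempt and no reset: what is moved stays moved. The work goes in short steps, each a Python script; the robot and the scene stay as the last script left them, time stands still between calls to the robot, and variables do not carry over. Pictures are saved under pics/ and viewed, and the job is handed in when it is done.

```bash
ls; mkdir -p pics
python3 - <<'E'
from rig import manip, eoat, kinematics, imaging, order, telemetry
import cv2,numpy as np
for n in ["scene","side","wrist"]:
    d=imaging.get_image(n)
    cv2.imwrite(f"pics/{n}0.png",d["pixels"][:,:,::-1])
    print(n,d["K"],d["k1"],d["R"],d["t"], -np.array(d["R"]).T@d["t"])
print(telemetry.read_clock(),telemetry.read_tcp_rot())
E
```

```text
pics
scene [[359.40018452   0.         248.55166484]
 [  0.         359.40018452 189.54857341]
 [  0.           0.           1.        ]] -0.02458506865776541 [[ 0.69600401  0.71800968 -0.00636635]
 [ 0.50836422 -0.49900664 -0.7018249 ]
 [-0.50709392  0.48523651 -0.71232105]] [-466.20041613 -128.32941995 1438.47338105] [1119.15654988 -427.30063293  931.62209182]
side [[360.63978757   0.         254.20337959]
 [  0.         360.63978757 188.53229658]
 [  0.           0.           1.        ]] -0.016286059854233783 [[ 0.95349632 -0.30082317 -0.01871342]
 [-0.22848832 -0.68093921 -0.69578365]
 [ 0.19656514  0.66770294 -0.71800761]] [-491.48843002  318.58210671  965.12591535] [ 351.71459089 -575.3334715   905.43454273]
wrist [[330.87009274   0.         251.63442797]
 [  0.         330.87009274 189.75278132]
 [  0.           0.           1.        ]] -0.031172225774655775 [[ 2.30112883e-01 -9.73163939e-01 -8.88422355e-05]
 [-9.38370493e-01 -2.21909868e-01  2.64984579e-01]
 [-2.57893152e-01 -6.08929986e-02 -9.64252646e-01]] [-675.25878573  -29.1175184   391.62869906] [ 229.06108568 -639.75151892  385.28471108]
0.15 [-3.11951857e+00 -3.62957133e-01  2.87025262e-04]
```

View pics/scene0.png

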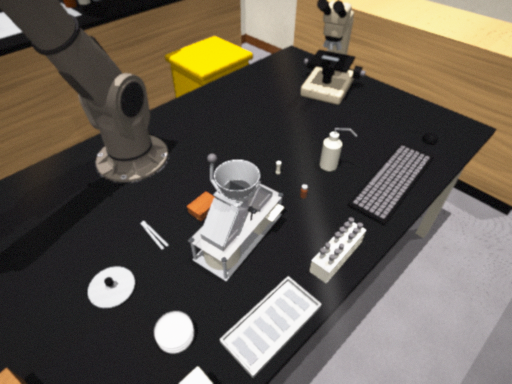

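View pics/side0.png

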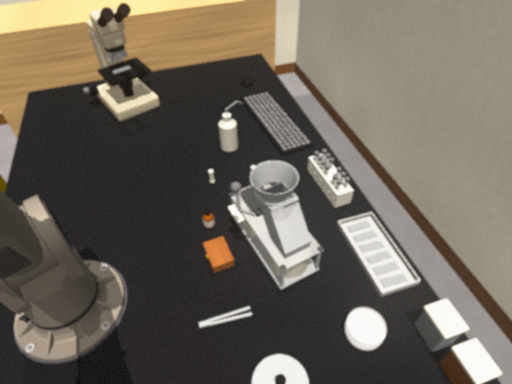

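View pics/wrist0.png

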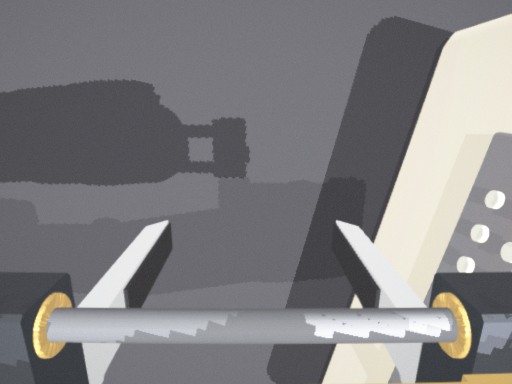

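```bash
cat > h.py <<'E'
import numpy as np, cv2
from scipy.optimize import least_squares
def proj(d,X):
    X=np.atleast_2d(X).astype(float); c=X@np.array(d["R"]).T+np.array(d["t"])
    s=c[:,:2]/c[:,2:]; r2=(s**2).sum(1,keepdims=True); s=s*(1+d["k1"]*r2)
    K=np.array(d["K"]); return s*[K[0,0],K[1,1]]+[K[0,2],K[1,2]]
def ray(d,uv):
    K=np.array(d["K"]); u=(np.array(uv,float)-[K[0,2],K[1,2]])/[K[0,0],K[1,1]]
    s=u.copy()
    for _ in range(20): s=u/(1+d["k1"]*(s@s))
    R=np.array(d["R"]); o=-R.T@np.array(d["t"]); return o,R.T@np.array([s[0],s[1],1])
def atz(d,uv,z):
    o,v=ray(d,uv); return o+v*(z-o[2])/v[2]
def tri(obs):
    A=np.zeros((3,3));b=np.zeros(3);L=[]
    for d,uv in obs:
        o,v=ray(d,uv); v=v/np.linalg.norm(v);P=np.eye(3)-np.outer(v,v);A+=P;b+=P@o
    X=np.linalg.solve(A,b); return X,[np.round(proj(d,X)[0]-uv,1) for d,uv in obs]
def crop(d,u0,v0,u1,v1,s,fn):
    c=d["pixels"][v0:v1,u0:u1,::-1]; cv2.imwrite(fn,cv2.resize(c,None,fx=s,fy=s,interpolation=cv2.INTER_CUBIC))
E
python3 - <<'E'
from rig import imaging
import pickle
from h import *
S={n:imaging.get_image(n) for n in ["scene","side"]}
pickle.dump(S,open("S0.pkl","wb"))
crop(S["scene"],180,130,330,280,4,"pics/sc1.png")
crop(S["side"],185,140,335,290,4,"pics/sd1.png")
E
```

```text
(no output)
```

View pics/sc1.png

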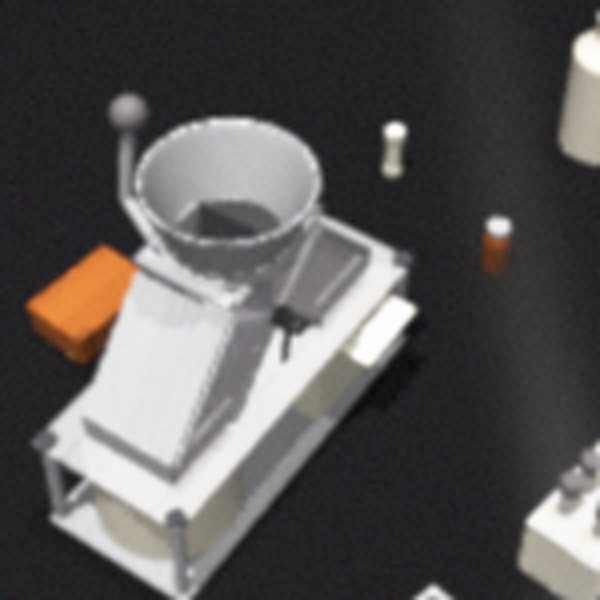

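View pics/sd1.png

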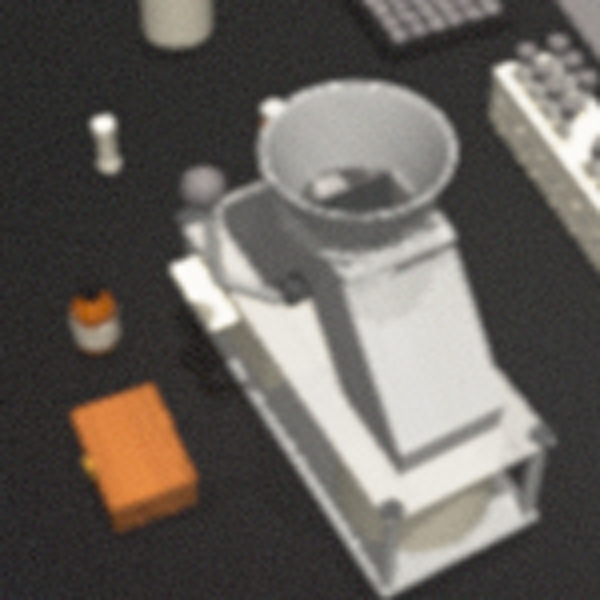

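Run:
```python
import pickle
from h import *
S=pickle.load(open("S0.pkl","rb")); a,b=S["scene"],S["side"]
A=lambda u,v:((u+.5)/4-.5+180,(v+.5)/4-.5+130)
B=lambda u,v:((u+.5)/4-.5+185,(v+.5)/4-.5+140)
def T(n,p,q): X,r=tri([(a,A(*p)),(b,B(*q))]); print(n,X.round(1),r)
T("rim c",(229,184),(358,150))
T("knob",(128,112),(203,187))
T("tube top",(395,130),(102,121))
T("tube bot",(392,174),(111,169))
T("vial cap top",(498,223),(272,106))
print("vial bot",atz(a,A(495,266),3)," top",atz(a,A(498,223),50))
# fit chute from rim ellipse: silhouettes
print("plate far right corner side", atz(b,B(537,517),3), atz(b,B(388,597),3))
print("plate scene", atz(a,A(50,520),3), atz(a,A(190,600),3), )
print("side left front", atz(b,B(172,262),50))
print("stain top", atz(b,B(95,300),70),"box", atz(b,B(135,440),34))
for uv in [(111,283)]: print("lid knob", atz(a,uv,46))
print("lid disc c", atz(a,(111,287),12))
print("forceps", atz(a,(145,222),3),atz(a,(165,246),3))
print("petri", atz(a,(174,331),44)); print("wash",atz(a,(334,138),185),)
```

```text
rim c [586.3  39.6 267.7] [array([ 0.1, -0.1]), array([0.1, 0.1])]
knob [483.7  37.  270.3] [array([ 0., -0.]), array([0., 0.])]
tube top [467.1 352.   51.9] [array([ 0.1, -0.3]), array([0.1, 0.3])]
tube bot [468.3 349.9  -3.5] [array([-0. ,  0.1]), array([-0. , -0.1])]
vial cap top [613.2 324.5  51.6] [array([ 0. , -0.1]), array([0. , 0.1])]
vial bot [618.41885585 321.70477433   3.        ]  top [612.40705906 325.51178642  50.        ]
plate far right corner side [677.86750579 -99.92912953   3.        ] [ 554.77639738 -125.66191912    3.        ]
plate scene [ 552.9667561  -126.41426495    3.        ] [678.92323    -95.75376541   3.        ]
side left front [484.00085301 177.14636184  50.        ]
stain top [415.86744038 140.86145958  70.        ] box [417.58592338  32.91729875  34.        ]
lid knob [ 482.69540057 -349.45852273   46.        ]
lid disc c [ 469.82507383 -352.93726896   12.        ]
forceps [ 324.81294319 -148.06992558    3.        ] [ 452.94620596 -156.54610414    3.        ]
petri [ 714.11277104 -303.21911523   44.        ]
wash [614.46633828 459.38819429 185.        ]
```

```bash
cat >> h.py <<'E'
from scipy.spatial.transform import Rotation as Ro
def ori(th):
    y=np.array([np.cos(th),np.sin(th),0]); z=np.array([0,0,-1.]); x=np.cross(y,z)
    return Ro.from_matrix(np.c_[x,y,z]).as_rotvec()
E
python3 - <<'E'
import pickle
from h import *
from rig import kinematics,telemetry
S=pickle.load(open("S0.pkl","rb")); a,b=S["scene"],S["side"]
A=lambda u,v:((u+.5)/4-.5+180,(v+.5)/4-.5+130)
B=lambda u,v:((u+.5)/4-.5+185,(v+.5)/4-.5+140)
P=[]
for n,p,q in [("fr",(45,440),(390,508)),("rr",(175,518),(545,437))]:
    X,r=tri([(a,A(*p)),(b,B(*q))]); print(n,X.round(1),r); P.append(X)
d=P[1]-P[0]; print("yaw",np.arctan2(d[1],d[0]),np.linalg.norm(d))
rl=atz(a,A(405,258),P[0][2]); e=rl-P[1]; print(rl,"yaw",np.arctan2(-e[0],e[1]),np.linalg.norm(e))
for n,p in [("lever",(484,20,330)),("vial",(613.5,324.5,8)),("vialup",(613.5,324.5,150)),("drop",(586,40,275)),("tube",(467.5,351.5,8)),("lid",(476,-351,17)),("lidup",(476,-351,150)),("liddrop",(586,40,281))]:
    for k in range(8):
        th=-np.pi+k*np.pi/4
        q=kinematics.solve_ik(p,ori(th)); print(n,round(th,2),None if q is None else np.round(q,2))
E
```

```text
fr [ 556.  -117.7  101.1] [array([ 0.3, -0.4]), array([0.2, 0.5])]
rr [672.3 -97.5 102.8] [array([-0.1,  0.2]), array([-0.1, -0.3])]
yaw 0.1718208386724898 118.07960096267765
[615.17559369 198.0236582  101.07133562] yaw 0.19110402160536832 300.9994972814911
lever -3.14 [-1.74 -0.45  1.23  1.9   0.43  1.42  2.53]
lever -2.36 [ 0.45  0.05 -0.64  1.82  0.03  1.28 -2.55]
lever -1.57 [ 0.52  0.06 -0.71  1.82  0.04  1.28 -1.77]
lever -0.79 [ 0.51  0.06 -0.7   1.82  0.04  1.28 -0.99]
lever 0.0 [ 0.55  0.06 -0.75  1.82  0.04  1.28 -0.21]
lever 0.79 [ 0.6   0.07 -0.8   1.81  0.05  1.28  0.57]
lever 1.57 [ 0.69  0.08 -0.89  1.81  0.06  1.28  1.35]
lever 2.36 [ 0.83  0.1  -1.05  1.8   0.09  1.29  2.11]
vial -3.14 [ 0.09  0.92 -1.03  1.65  0.87  1.1   1.94]
vial -2.36 [-1.12  0.84  0.82  1.73 -0.76  0.92 -2.33]
vial -1.57 [-0.12  0.76 -0.66  1.66  0.56  0.92 -2.57]
vial -0.79 [-0.15  0.75 -0.63  1.66  0.53  0.91 -1.77]
vial 0.0 [ 0.08  0.91 -1.02  1.65  0.86  1.09 -1.19]
vial 0.79 [ 0.12  0.96 -1.1   1.64  0.93  1.15 -0.45]
vial 1.57 [ 0.12  0.95 -1.09  1.64  0.92  1.14  0.34]
vial 2.36 [ 0.09  
[... 1985 characters left out ...]
.84  0.08  0.95 -0.33]
lidup 0.0 [ 0.8   0.37 -0.34  1.83  0.15  0.96  0.4 ]
lidup 0.79 [ 0.9   0.38 -0.47  1.83  0.2   0.98  1.13]
lidup 1.57 [ 1.01  0.41 -0.61  1.82  0.27  0.99  1.86]
lidup 2.36 [ 1.3   0.54 -1.03  1.81  0.52  1.09  2.44]
liddrop -3.14 [ 0.62  0.38 -1.03  1.67  0.34  1.28  2.67]
liddrop -2.36 [ 0.26  0.27 -0.53  1.69  0.14  1.22 -2.66]
liddrop -1.57 [ 0.36  0.29 -0.66  1.68  0.19  1.23 -1.91]
liddrop -0.79 [ 0.39  0.3  -0.7   1.68  0.2   1.24 -1.14]
liddrop 0.0 [ 0.38  0.29 -0.69  1.68  0.2   1.24 -0.35]
liddrop 0.79 [ 0.42  0.3  -0.74  1.68  0.21  1.24  0.42]
liddrop 1.57 [ 0.51  0.33 -0.87  1.68  0.27  1.26  1.16]
liddrop 2.36 [ 0.62  0.38 -1.03  1.67  0.34  1.28  1.88]
```

```bash
cat >> h.py <<'E'
C=np.array([586.,40.]); YAW=0.19
def ch(x,y,z):
    c,s=np.cos(YAW),np.sin(YAW); return [C[0]+c*x-s*y, C[1]+s*x+c*y, z]
E
python3 - <<'E'
from rig import manip, eoat, imaging, telemetry as T
from h import *
import pickle
t=lambda n:print(n,round(T.read_clock(),2),np.round(T.read_eef_pos(),1),np.round(T.read_contact_force(),1))
manip.move_straight([200,-620,320],max_speed=300);t("lift")
eoat.grip(0.0,20);t("grip")
manip.movep(ch(-100,-20,330),ori(YAW));t("over")
d={n:imaging.get_image(n) for n in ["scene","side","wrist"]}
pickle.dump(d,open("S1.pkl","wb"))
cv2.imwrite("pics/w1.png",d["wrist"]["pixels"][:,:,::-1])
E
```

```text
lift 0.82 [ 200.3 -619.9  320.6] [-0.4  0.1 -0.2]
grip 2.24 [ 200. -620.  320.] [-0.1  0.5  0.1]
over 4.68 [491.7   0.5 329.9] [-0.5  0.2  1. ]
```

View pics/w1.png

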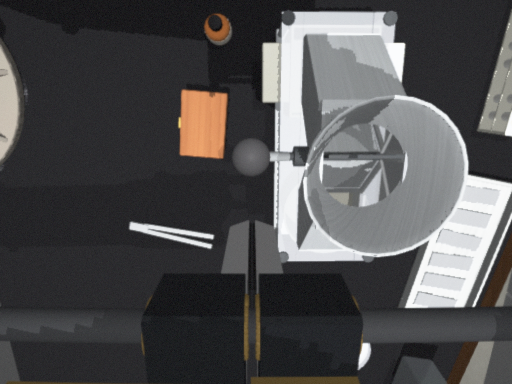

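Run:
```python
import pickle
from h import *
w=pickle.load(open("S1.pkl","rb"))["wrist"]
th=np.linspace(0,2*np.pi,400)
obs=dict(l=303,r=467.5,t=95,b=255)
def f(p):
    X=np.c_[p[0]+62*np.cos(th),p[1]+62*np.sin(th),0*th+272]; q=proj(w,X)
    return [q[:,0].min()-303,q[:,0].max()-467.5,q[:,1].min()-95,q[:,1].max()-255]
r=least_squares(f,[586,40]); print(r.x,r.fun)
P=[atz(w,u,102) for u in [(288,18),(390,18),(284,257),(368,257)]]
print(np.round(P,1)); 
yv=P[0]-P[2]; print(np.arctan2(-yv[0],yv[1]),np.linalg.norm(yv)); yv=P[1]-P[3]; print(np.arctan2(-yv[0],yv[1]),np.linalg.norm(yv))
print("knob",atz(w,(251.5,157),270))
print("mean",np.mean(P,axis=0))
crop(w,230,80,480,270,3,"pics/w1c.png")
```

```text
[585.30426233  36.97356458] [-0.57210759  0.5994612  -0.85802106  1.20629439]
[[ 499.9  170.4  102. ]
 [ 613.5  193.1  102. ]
 [ 558.4 -119.6  102. ]
 [ 671.   -98.3  102. ]]
0.19884134275485624 295.82348092478617
0.19481315903994384 297.07956975377573
knob [484.01786737  35.1009994  270.        ]
mean [585.72111408  36.40541681 102.        ]
```

View pics/w1c.png

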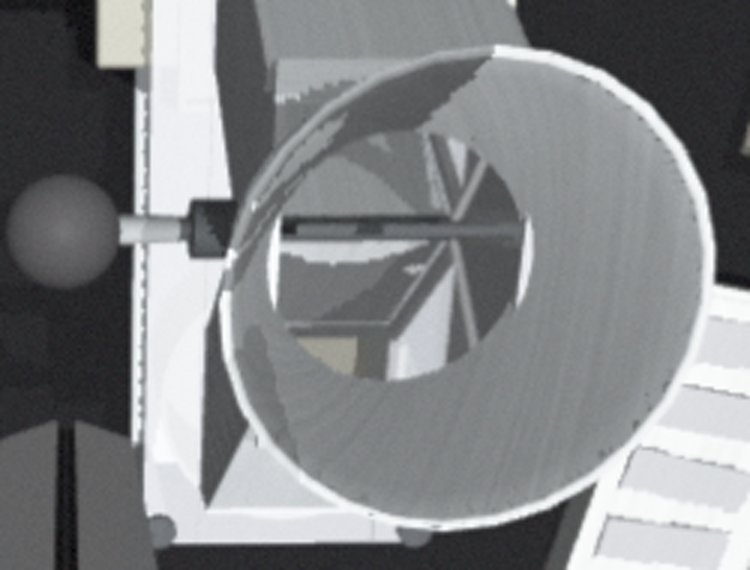

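```bash
sed -i 's/^C=.*/C=np.array([585.7,37.8]); YAW=0.196/' h.py
python3 - <<'E'
from rig import manip, eoat, imaging, telemetry as T
from h import *
import pickle
t=lambda n:print(n,round(T.read_clock(),2),np.round(T.read_eef_pos(),1),np.round(T.read_contact_force(),1))
manip.move_straight(ch(-100,-20,232),max_speed=200,orientation=ori(YAW));t("down")
print(manip.move_straight(ch(-100,50,232),max_speed=70,threshold=12));t("push")
print("TCP in chute y", (np.array(T.read_eef_pos()[:2])-C)@[-np.sin(YAW),np.cos(YAW)])
d={n:imaging.get_image(n) for n in ["scene","side","wrist"]}
pickle.dump(d,open("S2.pkl","wb"))
cv2.imwrite("pics/w2.png",d["wrist"]["pixels"][:,:,::-1])
crop(d["scene"],180,130,330,280,4,"pics/sc2.png")
E
```

```text
down 5.47 [492.   -1.1 232.9] [ 0.8  0.9 -0. ]
True
push 6.36 [478.8  62.9 232.1] [ 0.4 -5.4  4.7]
TCP in chute y 45.483645115274605
```

View pics/w2.png

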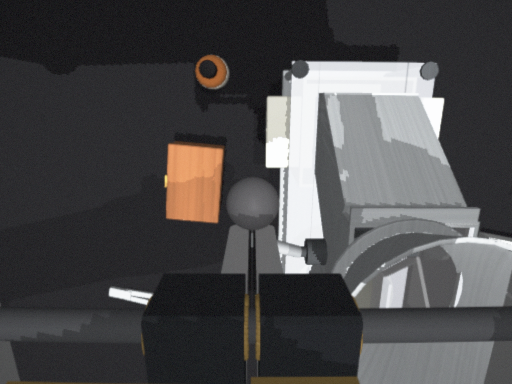

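View pics/sc2.png

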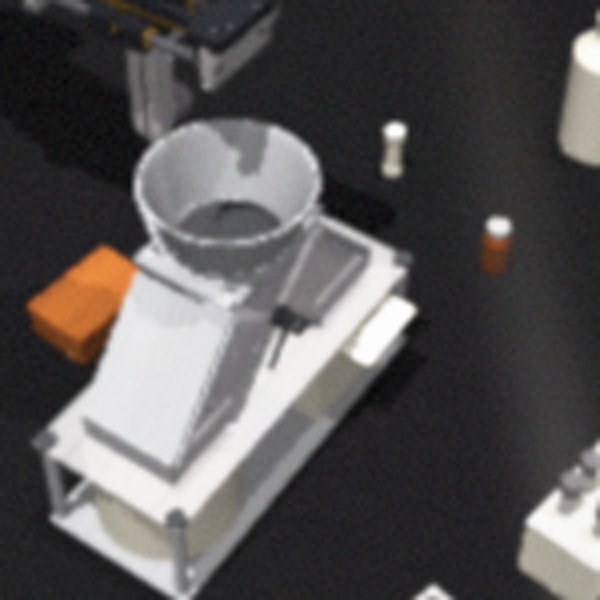

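Run:
```python
from rig import manip, eoat, imaging, telemetry as T
from h import *
import pickle
d=pickle.load(open("S2.pkl","rb"))
k=atz(d["wrist"],(253,203.5),246); print("knob chute y",(k[:2]-C)@[-np.sin(YAW),np.cos(YAW)],(k[:2]-C)@[np.cos(YAW),np.sin(YAW)])
print("wash base",atz(d["side"],(229,146),10))
t=lambda n:print(n,round(T.read_clock(),2),np.round(T.read_eef_pos(),1),np.round(T.read_contact_force(),1))
manip.move_straight(ch(-101,40,235),max_speed=100)
manip.move_straight(ch(-101,38,330),max_speed=250);t("up")
manip.movep([613.5,324,180],ori(2.9));t("over vial")
eoat.grip(0.6,10);t("open")
d={n:imaging.get_image(n) for n in ["scene","side","wrist"]}
pickle.dump(d,open("S3.pkl","wb"))
cv2.imwrite("pics/w3.png",d["wrist"]["pixels"][:,:,::-1])
crop(d["side"],185,140,335,290,4,"pics/sd3.png")
```

```text
knob chute y 68.43915800083593 -100.2499042885848
wash base [573.04826036 509.804532    10.        ]
up 7.29 [479.2  55.6 330.3] [-0.5  0.4  0.1]
over vial 9.04 [613.5 323.6 180. ] [-0.4 -0.   0.1]
open 10.02 [613.5 324.  180. ] [-0.1  0.5  0.5]
```

View pics/w3.png

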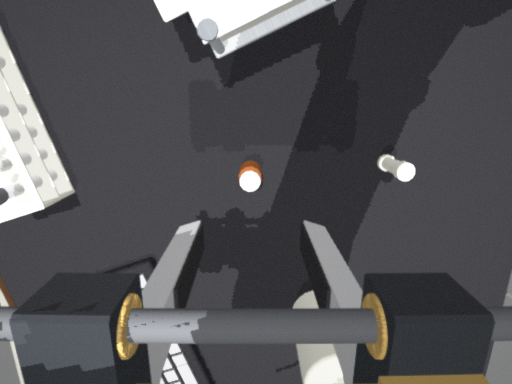

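View pics/sd3.png

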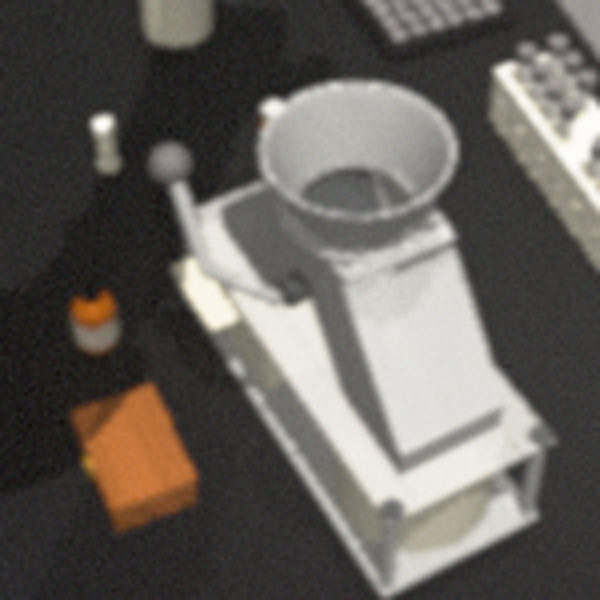

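Run:
```python
from rig import manip, eoat, imaging, telemetry as T
from h import *
import pickle
w=pickle.load(open("S3.pkl","rb"))["wrist"]
v=atz(w,(250,181),50); print("vial",v,"tube",atz(w,(405,171.5),52),atz(w,(387,162),3))
if np.linalg.norm(v[:2]-[613.3,324.5])<8:
    x,y=(v[:2]*2+[613.3,324.5])/3
    t=lambda n:print(n,round(T.read_clock(),2),np.round(T.read_eef_pos(),1),np.round(T.read_contact_force(),1),round(T.read_grip_width()*94,1))
    manip.move_straight([x,y,8],max_speed=200);t("down")
    eoat.grip(0.0,12);t("grip")
    manip.move_straight([x,y,100],max_speed=250);t("up")
    cv2.imwrite("pics/w4.png",imaging.get_image("wrist")["pixels"][:,:,::-1])
```

```text
vial [614.00246386 322.0956591   50.        ] tube [467.3653191  347.94188911  52.        ] [465.39402019 348.27205779   3.        ]
down 11.18 [614.3 323.5   9.3] [-1.  -1.  -0.6] 55.9
grip 11.78 [613.9 322.9   8.2] [-1.1 -1.1  4. ] 23.3
up 12.3 [614.  322.9 100.8] [ 0.6 -0.5 -0.4] 23.5
```

View pics/w4.png

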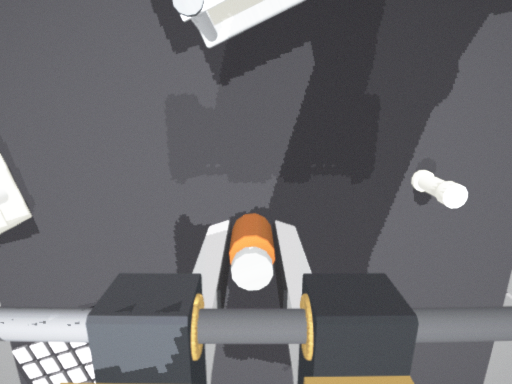

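Run:
```python
from rig import manip, eoat, imaging, telemetry as T
from h import *
import pickle
t=lambda n:print(n,round(T.read_clock(),2),np.round(T.read_eef_pos(),1),np.round(T.read_contact_force(),1),round(T.read_grip_width()*94,1))
o=ori(2.9)
manip.move_straight([614,322.5,300],max_speed=350);t("up")
manip.movep(ch(0,-10,335),o);t("over")
manip.move_straight(ch(0,-10,257),max_speed=150,threshold=15);t("in")
eoat.grip(0.42,12);t("open")
manip.move_straight(ch(0,-10,335),max_speed=250);t("out")
d={n:imaging.get_image(n) for n in ["scene","side","wrist"]}
pickle.dump(d,open("S5.pkl","wb"))
cv2.imwrite("pics/w5.png",d["wrist"]["pixels"][:,:,::-1])
crop(d["side"],185,140,335,290,4,"pics/sd5.png")
crop(d["scene"],180,130,330,280,4,"pics/sc5.png")
```

```text
up 13.07 [613.8 322.3 299.5] [-0.  -0.1 -2.2] 23.6
over 14.22 [587.6  29.2 334.8] [0.1 0.5 0.1] 23.7
in 14.88 [588.   28.8 257.7] [ 0.3 -0.4  0.1] 23.4
open 15.36 [587.7  27.9 257.2] [-0.4  0.3  0.3] 39.4
out 15.82 [587.9  28.1 335.8] [-0.5  0.1 -0.8] 39.3
```

View pics/w5.png

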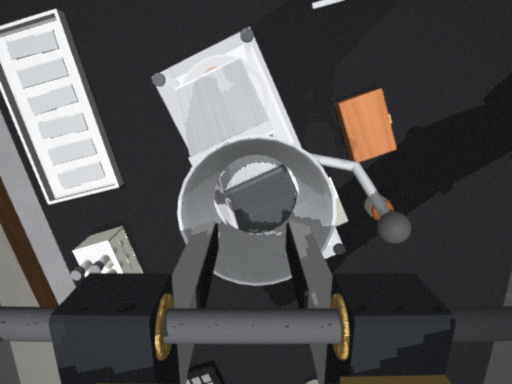

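View pics/sd5.png

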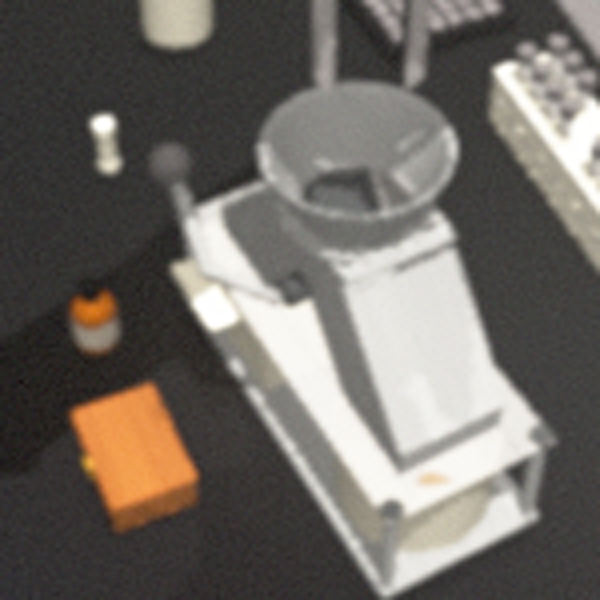

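View pics/sc5.png

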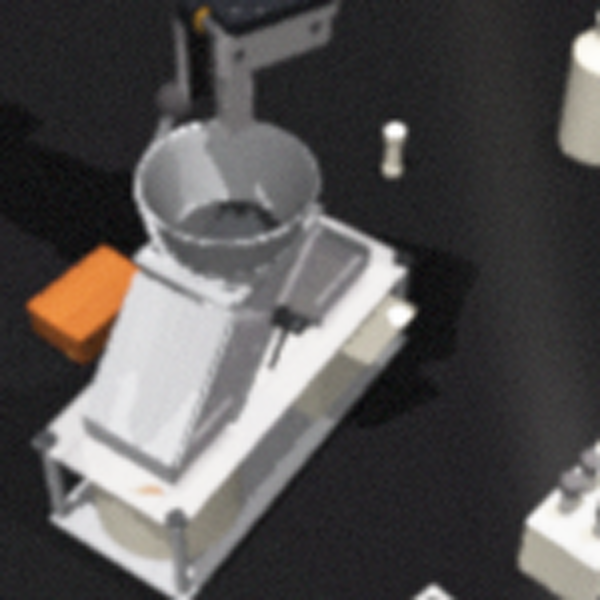

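Run:
```python
from rig import manip, eoat, imaging, telemetry as T
from h import *
import pickle
t=lambda n:print(n,round(T.read_clock(),2),np.round(T.read_eef_pos(),1),np.round(T.read_contact_force(),1),round(T.read_grip_width()*94,1))
eoat.grip(0.0,12);t("close")
manip.movep(ch(-100,108,335),ori(YAW));t("over")
manip.move_straight(ch(-100,106,232),max_speed=250);t("down")
print(manip.move_straight(ch(-100,-51,232),max_speed=90,threshold=14));t("push")
print("TCP in chute y", (np.array(T.read_eef_pos()[:2])-C)@[-np.sin(YAW),np.cos(YAW)])
d={n:imaging.get_image(n) for n in ["scene","side","wrist"]}
pickle.dump(d,open("S6.pkl","wb"))
cv2.imwrite("pics/w6.png",d["wrist"]["pixels"][:,:,::-1])
crop(d["side"],185,140,335,290,4,"pics/sd6.png")
```

```text
close 16.7 [587.7  28.  335. ] [0.7 0.1 0.5] 0.4
over 19.06 [466.7 124.2 335. ] [0.4 0.  0.4] 0.2
down 19.62 [467.3 122.7 232.8] [-0.   0.2  1. ] 0.6
True
push 21.17 [496.4 -25.4 232. ] [-0.6  5.7  4. ] 0.3
TCP in chute y -44.56274546203956
```

View pics/w6.png

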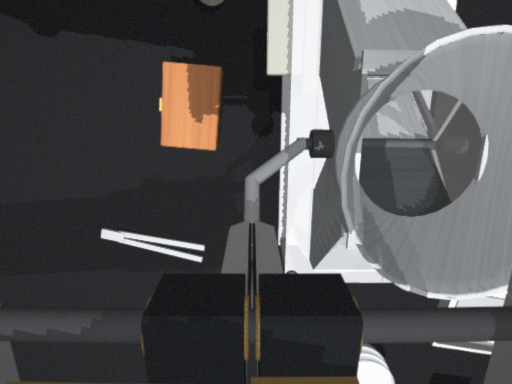

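View pics/sd6.png

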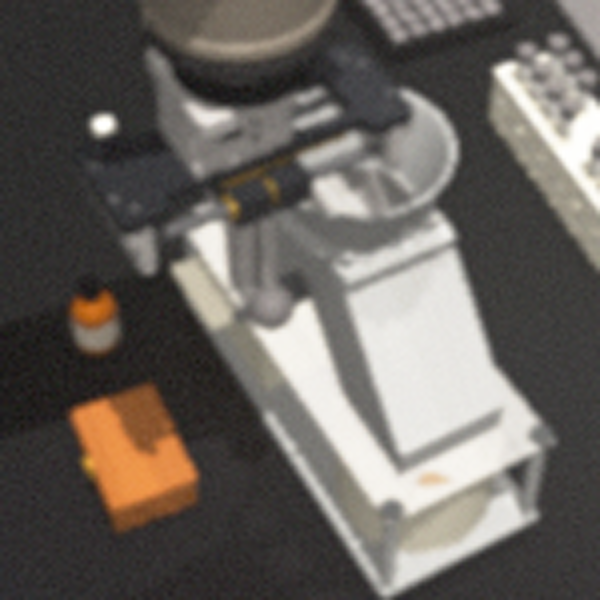

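Run:
```python
from rig import manip, eoat, imaging, telemetry as T
from h import *
import pickle
t=lambda n:print(n,round(T.read_clock(),2),np.round(T.read_eef_pos(),1),np.round(T.read_contact_force(),1),round(T.read_grip_width()*94,1))
manip.move_straight(ch(-101,-38,235),max_speed=100)
manip.move_straight(ch(-101,-36,330),max_speed=250);t("up")
manip.movep([467,349,170],ori(YAW));t("over tube")
eoat.grip(0.5,8);t("open")
d={n:imaging.get_image(n) for n in ["scene","side","wrist"]}
pickle.dump(d,open("S7.pkl","wb"))
cv2.imwrite("pics/w7.png",d["wrist"]["pixels"][:,:,::-1])
crop(d["side"],185,140,335,290,4,"pics/sd7.png")
crop(d["scene"],180,130,330,280,4,"pics/sc7.png")
```

```text
up 22.1 [493.7 -17.5 330.3] [-0.5 -0.8 -0.8] 0.6
over tube 23.58 [467.7 348.  170. ] [-0.3 -0.4  0.6] 0.2
open 24.44 [466.9 349.  170. ] [ 0.6 -0.5  0.3] 47.0
```

View pics/w7.png

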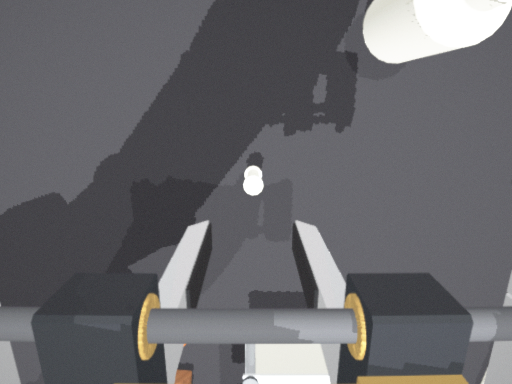

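View pics/sd7.png

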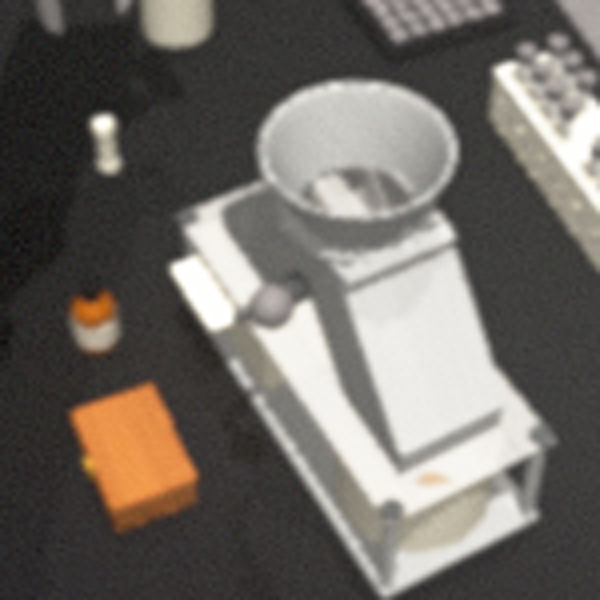

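View pics/sc7.png

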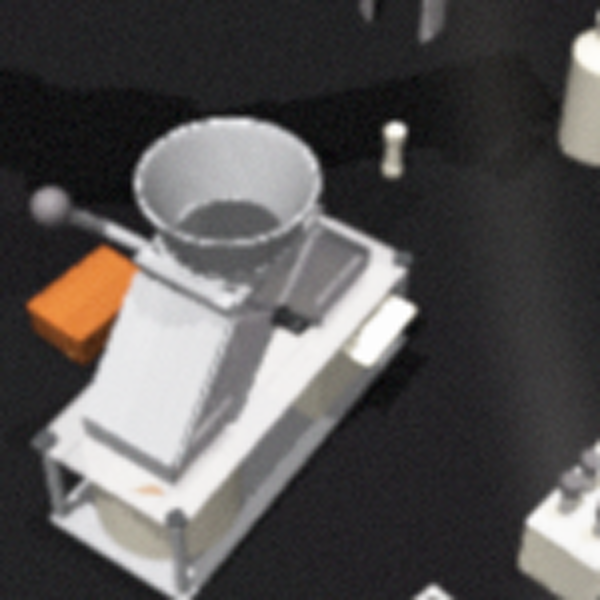

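Run:
```python
from rig import manip, eoat, imaging, telemetry as T
from h import *
import pickle
D=pickle.load(open("S7.pkl","rb"))
f=lambda o,u,v,s=4:((u+.5)/s-.5+o[0],(v+.5)/s-.5+o[1])
X,r=tri([(D["scene"],f((180,130),50,205)),(D["side"],f((185,140),272,303))])
e=X[:2]-C; print("knob",X,r,"chute y",e@[-np.sin(YAW),np.cos(YAW)])
w=D["wrist"]
v=atz(w,(253.5,184.5),52); print("tube",v)
if np.linalg.norm(v[:2]-[467,350])<8:
    x,y=v[:2]*.6+np.array([467.3,351])*.4
    t=lambda n:print(n,round(T.read_clock(),2),np.round(T.read_eef_pos(),1),np.round(T.read_contact_force(),1),round(T.read_grip_width()*94,1))
    manip.move_straight([x,y,7],max_speed=200);t("down")
    eoat.grip(0.0,8);t("grip")
    manip.move_straight([x,y,100],max_speed=250);t("up")
    cv2.imwrite("pics/w8.png",imaging.get_image("wrist")["pixels"][:,:,::-1])
```

```text
knob [501.18933411 -49.04398664 249.50826362] [array([ 0.1, -0.2]), array([0.1, 0.2])] chute y -68.7229809627111
tube [467.83838223 348.49655534  52.        ]
down 25.56 [468.  350.1   8. ] [-0.5  0.1 -0. ] 47.0
grip 26.12 [467.8 349.6   7.3] [ 0.3 -0.6  3.5] 17.7
up 26.65 [467.9 349.3 100.5] [ 0.2 -0.6 -1.4] 17.5
```

View pics/w8.png

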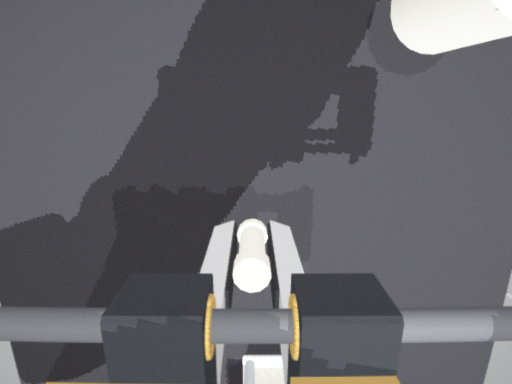

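Run:
```python
from rig import manip, eoat, imaging, telemetry as T
from h import *
import pickle
t=lambda n:print(n,round(T.read_clock(),2),np.round(T.read_eef_pos(),1),np.round(T.read_contact_force(),1),round(T.read_grip_width()*94,1))
o=ori(YAW)
manip.move_straight([468,349,300],max_speed=350);t("up")
manip.movep(ch(0,10,335),o);t("over")
manip.move_straight(ch(0,10,257),max_speed=150,threshold=15);t("in")
eoat.grip(0.4,12);t("open")
manip.move_straight(ch(0,10,340),max_speed=250);t("out")
d={n:imaging.get_image(n) for n in ["scene","side","wrist"]}
pickle.dump(d,open("S9.pkl","wb"))
cv2.imwrite("pics/w9.png",d["wrist"]["pixels"][:,:,::-1])
crop(d["side"],185,140,335,290,4,"pics/sd9.png")
crop(d["scene"],180,130,330,280,4,"pics/sc9.png")
```

```text
up 27.43 [467.8 348.6 299.3] [-0.2  0.4 -0.4] 17.3
over 28.66 [583.3  49.2 334.8] [-0.3 -0.1 -0.6] 17.3
in 29.32 [584.1  48.4 257.8] [-0.3  0.5  0.8] 17.6
open 29.85 [583.8  47.6 257.1] [ 0.3 -0.3  0.6] 37.2
out 30.33 [583.9  47.6 340.6] [ 0.7 -0.1 -1.1] 37.4
```

View pics/w9.png

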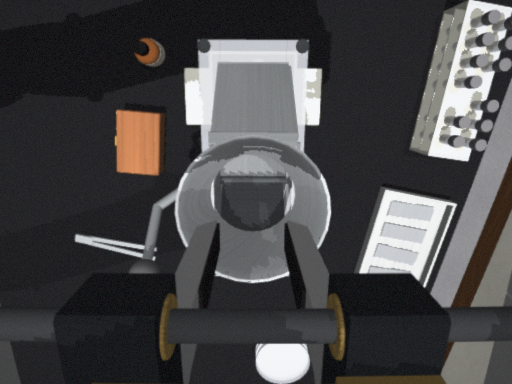

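View pics/sd9.png

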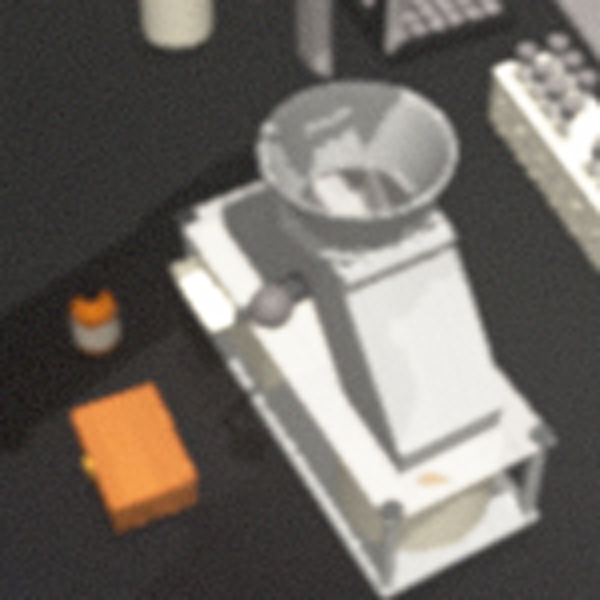

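View pics/sc9.png

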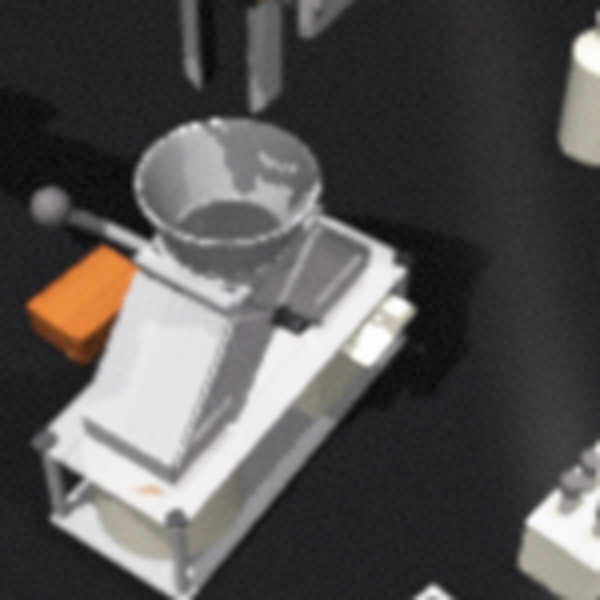

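Run:
```python
import pickle
from h import *
w=pickle.load(open("S9.pkl","rb"))["wrist"]
crop(w,165,125,345,295,4,"pics/w9c.png")
```

View pics/w9c.png

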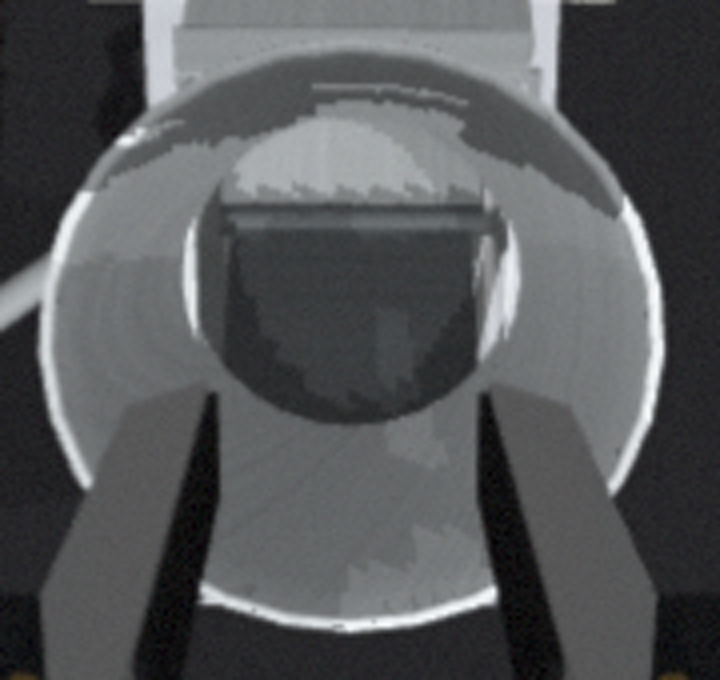

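Run:
```python
from rig import manip, eoat, imaging, telemetry as T
import pickle
from h import *
w=pickle.load(open("S9.pkl","rb"))["wrist"]
th=np.linspace(0,2*np.pi,400)
def f(p):
    q=proj(w,np.c_[p[0]+62*np.cos(th),p[1]+62*np.sin(th),0*th+272])
    return [q[:,0].min()-174.9,q[:,0].max()-331.2,q[:,1].min()-136.8,q[:,1].max()-283]
r=least_squares(f,[586,40]); print(r.x,r.fun)
t=lambda n:print(n,round(T.read_clock(),2),np.round(T.read_eef_pos(),1),np.round(T.read_contact_force(),1),round(T.read_grip_width()*94,1))
manip.movep([478,-351,190],ori(YAW));t("over lid")
eoat.grip(0.6,30);t("open")
d={n:imaging.get_image(n) for n in ["scene","side","wrist"]}
pickle.dump(d,open("S10.pkl","wb"))
cv2.imwrite("pics/w10.png",d["wrist"]["pixels"][:,:,::-1])
```

```text
[585.83341645  35.22611677] [-0.05236687  0.05177778 -0.75255218  0.98062738]
over lid 32.1 [ 479.  -349.8  190.6] [ 0.  -0.   0.4] 37.5
open 32.62 [ 478.1 -350.9  190. ] [0.2 0.1 0. ] 56.8
```

View pics/w10.png

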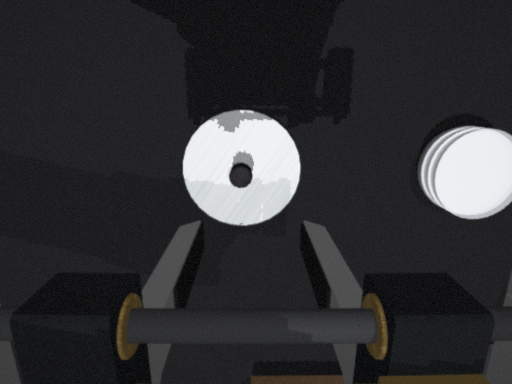

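Run:
```python
import pickle
from h import *
th=np.linspace(0,2*np.pi,400)
def fit(w,R,z,l,r,t,b,x0):
    def f(p):
        q=proj(w,np.c_[p[0]+R*np.cos(th),p[1]+R*np.sin(th),0*th+z])
        return [q[:,0].min()-l,q[:,0].max()-r,q[:,1].min()-t,q[:,1].max()-b]
    s=least_squares(f,x0); return s.x.round(1),s.fun.round(1)
w5=pickle.load(open("S5.pkl","rb"))["wrist"]; D=pickle.load(open("S10.pkl","rb")); w=D["wrist"]
print("rim w5",fit(w5,62,272,178,336,138,283,[586,38]))
print("lid",fit(w,65,11,182.5,300.5,109.5,226,[476,-350]),atz(w,(241,176),46))
crop(w,170,95,315,240,4,"pics/w10c.png"); crop(w5,165,125,345,295,4,"pics/w5c.png")
```

```text
rim w5 (array([584.8,  38.1]), array([-0.8,  0.8, -2.5,  3.4]))
lid (array([ 466. , -353.6]), array([ 0.4, -0.4,  0.7, -0.9])) [ 466.24119857 -351.88627697   46.        ]
```

View pics/w10c.png

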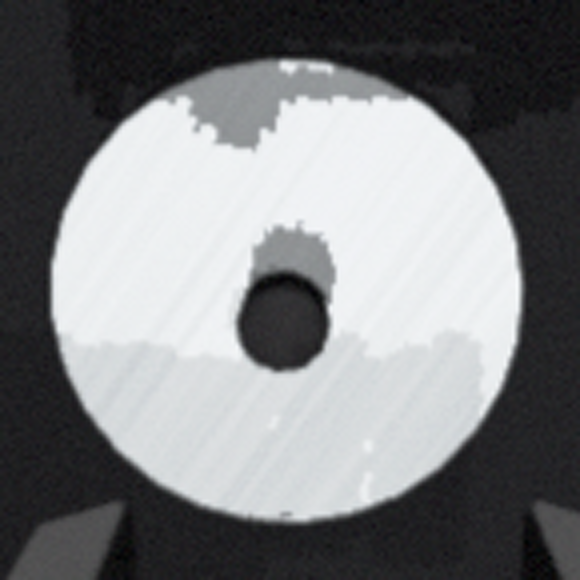

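View pics/w5c.png

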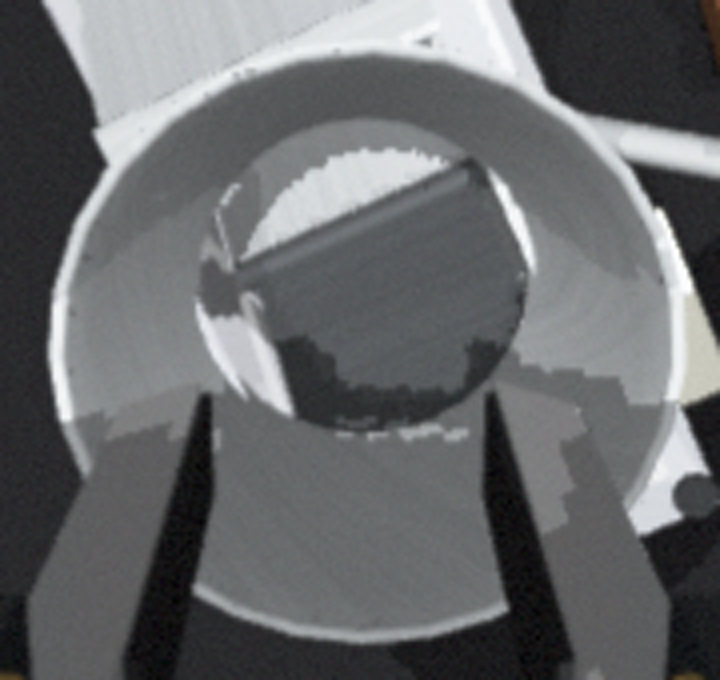

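Run:
```python
from rig import manip, eoat, imaging, telemetry as T
import pickle
from h import *
t=lambda n:print(n,round(T.read_clock(),2),np.round(T.read_eef_pos(),1),np.round(T.read_contact_force(),1),round(T.read_grip_width()*94,1))
p=[466.2,-352]
manip.move_straight(p+[40],max_speed=200);t("down1")
print(manip.move_straight(p+[18],max_speed=60,threshold=10));t("down")
eoat.grip(0.0,35);t("grip")
manip.move_straight(p+[60],max_speed=100);t("up")
d={n:imaging.get_image(n) for n in ["scene","side","wrist"]}
pickle.dump(d,open("S11.pkl","wb"))
cv2.imwrite("pics/w11.png",d["wrist"]["pixels"][:,:,::-1])
crop(d["scene"],40,230,190,330,5,"pics/sc11.png")
```

```text
down1 33.67 [ 467.  -352.1   41. ] [ 0.  -0.6  0.6] 56.7
False
down 34.18 [ 466.2 -351.8   17.8] [-0.4  0.8  0.1] 56.1
grip 34.8 [ 466.3 -352.1   18.1] [-0.2  0.7  2.1] 22.9
up 35.37 [ 466.1 -352.4   60.3] [-0.4 -0.1 -1.4] 23.2
```

View pics/w11.png

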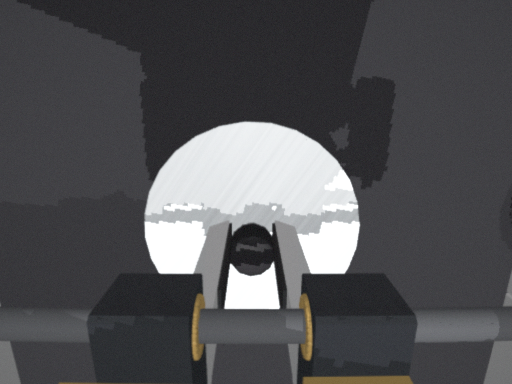

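View pics/sc11.png

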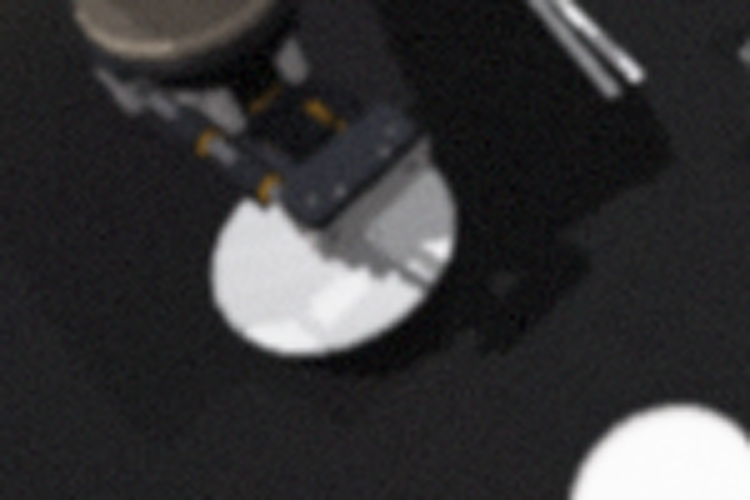

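Run:
```python
import pickle
from h import *
w=pickle.load(open("S11.pkl","rb"))["wrist"]
g=cv2.cvtColor(w["pixels"],cv2.COLOR_RGB2GRAY)
# edge points: left/right boundary per row, top per column
pts=[]
for v in range(135,258,4):
    row=g[v].astype(int); xs=np.where(row>110)[0]
    for s in (xs[0],xs[-1]): pts.append((s,v))
for u in range(190,320,5):
    ys=np.where(g[:,u]>110)[0]; pts.append((u,ys[0]-.0))
pts=np.array(pts,float); pts=pts[(np.abs(pts[:,0]-252)<115)]
th=np.linspace(0,2*np.pi,2000)
def model(p):
    n=Ro.from_rotvec([p[2],p[3],0])
    return proj(w,n.apply(np.c_[65*np.cos(th),65*np.sin(th),0*th])+[p[0],p[1],54.5+p[4]])
def f(p):
    q=model(p); d=np.linalg.norm(pts[:,None]-q[None],axis=2); return d.min(1)
for free in (2,4):
    s=least_squares(lambda x:f(np.r_[x,np.zeros(5-len(x))]),[466,-352]+[0.01]*(free-2),loss="soft_l1")
    print(s.x,np.sqrt(np.mean(s.fun**2)),len(pts))
```

```text
[ 464.96449983 -352.95021683] 0.5250211035823944 88
[ 4.65074585e+02 -3.52934386e+02 -2.43576757e-02  3.90915043e-03] 0.5026429483316981 88
```

Run:
```python
from rig import manip, eoat, imaging, telemetry as T
import pickle
from h import *
t=lambda n:print(n,round(T.read_clock(),2),np.round(T.read_eef_pos(),1),np.round(T.read_contact_force(),1),round(T.read_grip_width()*94,1),np.round(T.read_torque(),2))
o=ori(YAW); q=[585.7,37.4]
manip.move_straight([466.2,-352,310],max_speed=200);t("up")
manip.movep(q+[335],o);t("over")
manip.move_straight(q+[294],max_speed=100);t("near")
print(manip.move_straight(q+[279],max_speed=20,threshold=6));t("contact")
d={n:imaging.get_image(n) for n in ["scene","side","wrist"]}
pickle.dump(d,open("S12.pkl","wb"))
cv2.imwrite("pics/w12.png",d["wrist"]["pixels"][:,:,::-1])
crop(d["side"],185,140,335,290,4,"pics/sd12.png")
crop(d["scene"],180,130,330,280,4,"pics/sc12.png")
```

```text
up 36.92 [ 465.8 -351.8  309. ] [ 0.6  0.1 -2. ] 23.2 [ 0.01 -0.09 -0.03]
over 38.42 [585.9  35.8 334.7] [-0.9 -0.1 -1.7] 23.2 [-0.1  -0.03 -0.05]
near 38.98 [585.8  37.2 294.1] [ 0.5  0.2 -1. ] 23.2 [-0.02 -0.11 -0.05]
True
contact 39.58 [585.7  37.4 281.8] [ 1.4 -0.2  2.7] 23.2 [-0.   -0.32  0.04]
```

View pics/sc12.png

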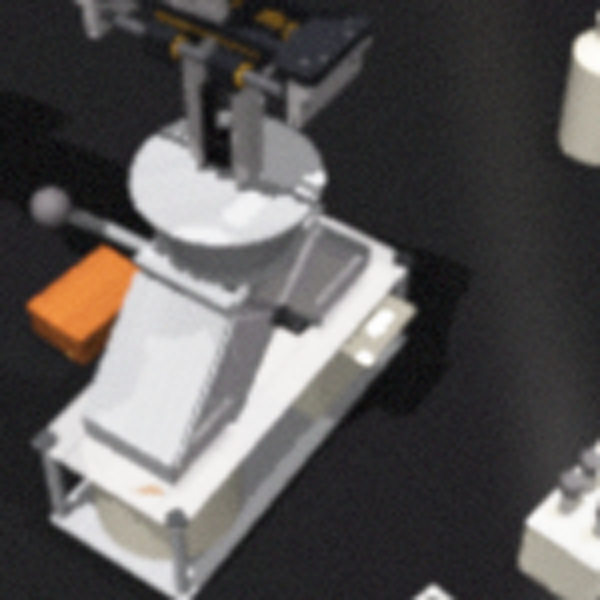

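View pics/sd12.png

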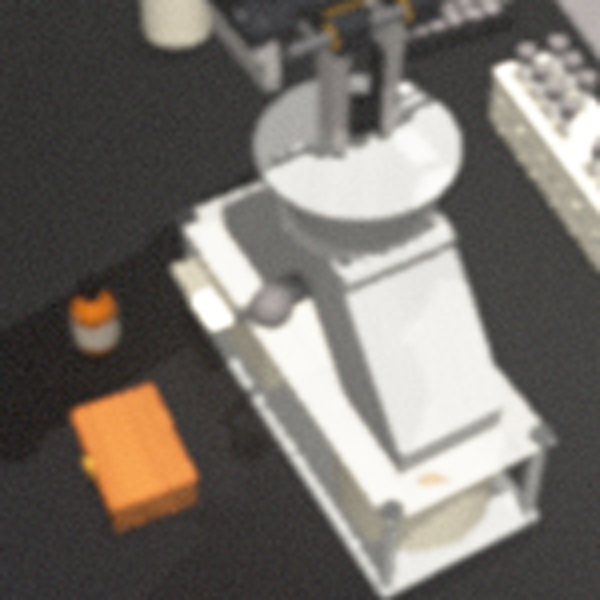

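Run:
```python
from rig import manip, eoat, imaging, telemetry as T
import pickle
from h import *
t=lambda n:print(n,round(T.read_clock(),2),np.round(T.read_eef_pos(),1),np.round(T.read_contact_force(),1),round(T.read_grip_width()*94,1))
q=[585.7,37.4]
eoat.grip(0.5,10);t("open")
manip.move_straight(q+[350],max_speed=120);t("up")
manip.move_straight(ch(0,-110,380),max_speed=150);t("away")
d={n:imaging.get_image(n) for n in ["scene","side","wrist"]}
pickle.dump(d,open("S13.pkl","wb"))
cv2.imwrite("pics/w13.png",d["wrist"]["pixels"][:,:,::-1])
crop(d["side"],185,140,335,290,4,"pics/sd13.png")
crop(d["scene"],180,130,330,280,4,"pics/sc13.png")
```

```text
open 40.3 [585.2  37.1 281.5] [-0.4 -0.3 -0.6] 47.0
up 41.02 [585.5  37.2 349.4] [ 0.7  0.5 -0.1] 47.0
away 41.92 [606.9 -68.9 379.8] [ 0.1 -0.1  0.7] 47.2
```

View pics/w13.png

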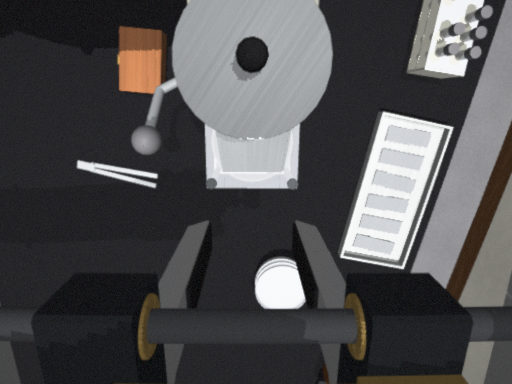

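View pics/sc13.png

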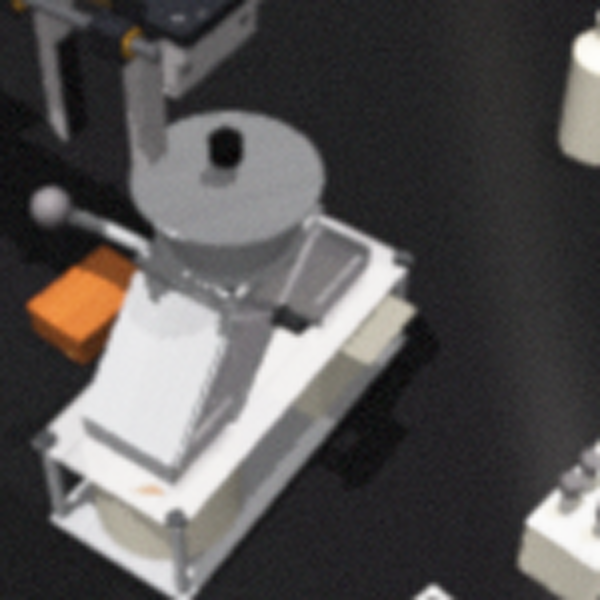

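View pics/sd13.png

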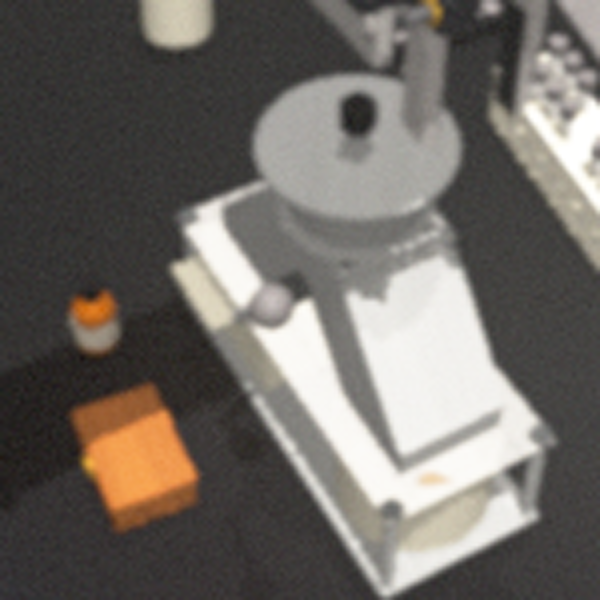

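Run:
```python
import pickle
from h import *
D=pickle.load(open("S13.pkl","rb"));a,b,w=D["scene"],D["side"],D["wrist"]
A=lambda u,v:((u+.5)/4-.5+180,(v+.5)/4-.5+130)
B=lambda u,v:((u+.5)/4-.5+185,(v+.5)/4-.5+140)
def segm(d,box):
    pass
th=np.linspace(0,2*np.pi,2000)
# predicted extents for disc top level at z=276
for z in (276,284):
  for n,d,o in (("scene",a,(180,130)),("side",b,(185,140))):
    q=proj(d,np.c_[585.7+65*np.cos(th),38.5+65*np.sin(th),0*th+z]); q=(q-o+.5)*4-.5
    print(z,n,q.min(0).round(),q.max(0).round())
print(tri([(a,A(227.5,176)),(b,B(358,145))]), tri([(a,A(226,138)),(b,B(358,105))]))
```

```text
276 scene [130. 112.] [324. 244.]
276 side [255.  74.] [462. 218.]
284 scene [129. 103.] [324. 235.]
284 side [254.  65.] [463. 208.]
(array([585.5728356 ,  38.76999962, 274.0947224 ]), [array([-0.1,  0.2]), array([-0.1, -0.2])]) (array([585.10564618,  39.33744531, 307.57344101]), [array([-0. ,  0.1]), array([-0. , -0.1])])
```

The lid's outline matches a level disc at 276 mm (scene 110–246 observed against 112–244 predicted; unseated would be 103–235). Its knob is straight above its centre, so the lid is home. Handing in.

Run:
```python
from rig import order, telemetry as T
print(T.read_clock()); order.job_done(); print(T.read_clock())
```

```text
42.075
the job is handed in; nothing more can be done
the job is handed in; nothing more can be done
```

The job is handed in at about 42 s of the 69 s allowed. One outcome was not seen directly: the tube in the square bin.

- **Vial:** today the round canister stands under the right leg, so I pushed the lever fully left before dropping the vial. The knob measured 68 mm to the side against 69 mm at the stop. Afterwards the amber vial could be seen through the cover over the canister.
- **Tube:** I then pushed the lever fully right (knob measured at −69 mm) and dropped the tube. The throat was clear in the wrist picture. The white tube can't be seen in the white bin, so that it is in the square bin is inferred from the lever position and the clear throat.
- **Lid:** I lowered the lid until it touched and then released it. Contact came at a tool height of 281.8 mm, against 282 mm expected when fully home. The pictures show it level and centred to within about 2 mm, with its knob straight above its centre.
- **Disagreement:** the fixed cameras and the wrist camera differed by about 2 to 4 mm on the chute's y position. I used a value in between, close to where the two lever stops put it.
- **The rest:** the slide box, stain bottle, forceps, petri stack and wash bottle looked untouched in the pictures. The highest reading I took of the force on the tool was about 8 N, during the lever pushes.

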